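# Set the friction stay of a tool case so that its lid holds half open

## Robot

A 6-joint arm with a two-finger parallel gripper is mounted at the origin on a cart in front of the work surface, level with it; the furniture and walls round the work are solid. World frame = base frame: x ahead of the robot, y to its left, z up, the work surface at z = 0. Lengths are in m, angles in rad, forces in N, time in s.
With the tool pointing down it reaches from about 0.35 to 0.8 m from the base axis. Payload 7.3 kg.
Tool frame: the origin (TCP) lies midway between the tips of the shut fingers; the grasp point (between the pads) lies 19 mm behind it; z points along the fingers, y is the line along which they close (so a half turn about z gives the same grasp; the last joint's range is limited). The gripper opens to 85 mm and grips with 20 to 120 N. Pads are 22 mm wide; open, the fingers measure 114 mm over their backs; the gripper's body (76 mm by 85 mm) begins 54 mm behind the grasp point. The pads swing forward as they close: fully open they stand 13 mm farther back than shut.
Start: joints at [1.187, 0.342, 1.524, -0, 1.275, -0.146], TCP at [0.124, 0.51, 0.194] pointing down, gripper open.
Joint ranges: [-2.53, 2.53], [-0.77, 2.02], [0.04, 2.7], [-1, 4.14], [0.28, 2.66], [-3.11, 3.11]. Speed limits (rad/s): [2.57, 2.57, 3.14, 3.14, 3.14, 3.14].

## Interface

Orientations are given as a rotation vector (axis times angle).
In Python, from rig import r, effector, eyes gives the robot as it stands. The module is installed in compiled form; this text tells all that it offers. Calls block until the motion is done:
- r.move_pose(position, orientation): joint-space move of the TCP to a pose.
- r.movel(position, frame=None, rate=0.15, stop_force=None): straight line of the TCP; frame=None keeps the orientation; rate is the mean speed in m/s. With stop_force (N) it stops when the force on the tool has changed by that much, and returns True; else False.
- r.move_joints(angles): joint-space move.
- effector.move_gripper(opening, newtons=None): finger opening in m; newtons is the grip in N (None keeps the last); returns when the fingers have stopped.
- r.sleep(seconds).
- r.solve_ik(position, orientation): joint angles nearest the present ones, or None.
- r.read_state(): the state.
- eyes.snapshot(name): name is "scene" or "top"; returns a dict with "pixels" (480x640x3 uint8, red, green, blue), "depth" (480x640 float32, m along the optical axis (not along the pixel's ray), 0 where there is no reading), "intrinsics" (3x3 intrinsics, pixels), "rvec" (rotation vector, rad) and "tvec" (3), from world to camera coordinates, as OpenCV has them. Camera axes: x right, y down, z forward; pixel columns grow to the right and rows downward; lengths in m; the calibration is good to about 2 mm. A picture is of the moment at which its call begins.
A pose or a line that the arm cannot do raises r.Unreachable and nothing moves.
- r.job_done(): hands the job in; it is judged then, once.
Trained networks look in a picture, given as the dict that the camera call returned (one of the last four; its "shot" number tells which), for a name from the list of things; names that differ only in an ending like _2 or _b are one class to them, and where a whole thing is asked for, a point or a joint stands for the part that bears it (a point fixed in the world has none). Each returns a list of dicts, best first, with "score" (0 to 1); they miss things now and then, are a little off and sometimes report something else, mostly with a low value. They report only what shows in the picture. A call takes as long as a camera call.
- eyes.masks_of(picture, query): "region" (480x640 bool, what is visible of it) and "rect" ([left, top, width, height] in pixels, round what is visible of it).
- eyes.tip_of(picture, query): "at" ([row, column] in pixels: a listed point, or the origin of a listed thing).
The state is a dict: "time_s": time; "qpos": joint angles; "qd": joint speeds; "joint_torque": joint torques, N m; "tcp_pos": TCP position; "tool_rot": TCP orientation; "contact_force": force on the tool from outside, world axes, zero at the start; "torque": the same for the moment, N m; "finger_gap": finger opening in m; "gripper_force": force on a finger pad.
Only numpy, scipy, OpenCV 4.12 (cv2) and the standard library are available. Lean on these libraries where they do the work, as an engineer would, in place of code of your own. Each camera call takes 0.05 s, during which the arm holds its last target. There are 200 camera calls.

## Task

The lid of this unlatched tool case no longer stays up. Tighten its friction stay with the orange clamping lever on the right side of the case until the lid stays by itself where you let go of it, half open at about 40 degrees, and leave it standing there; clamp it no tighter than that needs, so that the lid still swings easily. Feel whether it holds before you let go, never let the lid drop, and leave the things round the case where they are.

Things in the scene. Friction and masses are not known exactly. Their poses are not given: they have to be found in the camera images.
- tool_case: Black tool case, 199 x 286 x 130 mm, does not move on the bench; its two front latches are undone and rise with the lid. Origin: centre of its underside; x away from the latch side (the side towards the robot), y along its length to the left, z up (the hinge runs 0.044 rad counter-clockwise off this y). Lid top at z = 126 mm when shut.
- stay_clamp: Aluminium clamp on the right (-y) side of the case through which the stay arm slides. Origin: on the lever's axis, in the middle of the lever, 55 mm above the bench; x square to the hinge and away from the robot, y along the hinge to the left, z up. A pad in it presses the arm; the lever drives the pad 7.5 mm per rad. It is clear of the arm at the start; it bites somewhere at lever 0.12 to 0.9.
- stay_arm: Curved steel arm, 14 mm wide, 50 mm from the hinge line, on the right side of the lid, moving with it. Origin on the hinge line. Once the pad bites, its press on the arm grows by about 55 N per rad of lever, and each N carries about 0.034 N m of lid. 7 to 14 N hold the lid at 40 degrees, as its weight (0.75 to 1.15 kg, varies) asks. Above 20 N is too tight.
- tool_case_lid (a joint): Angle of the lid, rad: 0 shut, 0.70 = 40 degrees open, at most 1.66. Slack, it falls shut. Its front edge rises and goes back. Its hinge line is the y axis of lid_hinge.
- lid_hinge (a point): Middle of the lid's hinge line, 77 mm above the bench at the rear of the case; y axis along the hinge (to the left), x square to it, away from the robot, z up.
- handle_bar (a point): Middle of the steel grab handle on the lid: a round bar, 12 mm thick, 80 mm clear between its feet, parallel to the hinge, 38 mm above the lid (its centre), 150 mm before and 87 mm above the hinge line when shut. It turns with the lid (y axis along the bar) and can turn between fingers that pinch it from above, so they can stay upright; open them only 15 mm or so a side when the lid is up.
- clamp_lever (a joint): Turn of the clamping lever about the y axis of stay_clamp, rad: 0 = slack, leaning 20 degrees (0.349 rad) from upright towards the robot; it tightens as its end is pushed over and down, away from the robot, to 1.65. It stays where it is left. Turning it takes 0.28 N m, and 0.0075 N m more per N of pad press; a finger at rest against it after a push feels about a quarter less.
- lever_end (a point): Outer end of the orange lever, 78 mm from its axis. The lever is a round bar 14 mm thick, swinging in an upright plane 3 mm outside the origin of stay_clamp and 40 mm clear of the side of the case.
- tape_measure: Brown tape measure, 58 x 77 x 62 mm, standing left of the case. Origin: centre of its underside.
- small_bin: Small blue parts bin, 93 x 71 x 51 mm, right of the case and nearer the robot. Origin: centre of its underside.
- glue_bottle: White and green glue bottle with a red tip, 57 mm across, 170 mm tall, left of the case at the rear. Origin: centre of its underside.

How it is judged:
On the way, in this order (a step that is already met when the one before it is completed fails the run):
1. the pad of the stay bites on the arm, by the lever (contact force between stay_clamp and stay_arm above 3 N), for 0.2 s.
2. the lid stands by itself between 0.55 and 0.85 rad, touched by nothing, for one second (value of joint tool_case_lid between 0.55 and 0.85 rad and contact force between each of the arm, the fingers and tool_case below 0.2 N and velocity of joint tool_case_lid between -0.03 and 0.03 rad/s), for 1 s.
At the end, for the whole second after the job is handed in: The lid stands still by itself between 0.55 and 0.85 rad (31 to 49 degrees), the robot touches no part of the case, the pad presses the stay arm with more than 3 N and less than 20 N, and the three things (tape measure, bin, glue bottle) round the case are within 20 mm of where they stood (all of step 2 and contact force between stay_clamp and stay_arm between 3 and 20 N and distance of each of tape_measure, small_bin, glue_bottle from where it was at the start of the episode below 0.02 m).
It fails at once if the lid drops (falls faster than 2.5 rad/s) (velocity of joint tool_case_lid below -2.5 rad/s).
It fails at once if a thing next to the case is pushed about (20 mm) or tipped (distance of any of tape_measure, small_bin, glue_bottle from where it was at the start of the episode above 0.02 m or angle between glue_bottle's own z axis and vertical above 0.4 rad).
It also fails if it takes over 72 s, if anything falls off the work surface, if the arm or the gripper's body presses on something with over 40 N, if the wrist force passes 120 N, or if a joint passes its speed limit or range.

## Working session

There is one attempt and no reset: what is moved stays moved. The work goes in short steps, each a Python script; the robot and the scene stay as the last script left them, time stands still between calls to the robot, and variables do not carry over. Pictures are saved under pics/ and viewed, at most 10 in all, crops included, and the job is handed in when it is done.

```bash
mkdir -p pics
cat > h.py <<'E'
import numpy as np, cv2
from rig import r, effector, eyes
from scipy.spatial.transform import Rotation as R
def deproj(p,uv,depth=None):
    u,v=uv; d=p["depth"]
    if depth is None:
        w=d[max(0,int(v)-2):int(v)+3,max(0,int(u)-2):int(u)+3]; w=w[w>0]
        depth=np.median(w) if len(w) else np.nan
    c=np.linalg.inv(p["intrinsics"])@np.array([u,v,1.])*depth
    M=R.from_rotvec(np.ravel(p["rvec"])).as_matrix()
    return M.T@(c-np.ravel(p["tvec"]))
def cloud(p,mask):
    v,u=np.nonzero(mask&(p["depth"]>0)); z=p["depth"][v,u]
    c=np.linalg.inv(p["intrinsics"])@np.vstack([u*z,v*z,z])
    M=R.from_rotvec(np.ravel(p["rvec"])).as_matrix()
    return (M.T@(c-np.ravel(p["tvec"])[:,None])).T
def save(p,n): cv2.imwrite(f"pics/{n}.png",p["pixels"][:,:,::-1])
E
python3 - <<'E'
from h import *
np.set_printoptions(precision=4,suppress=True)
for cam in("scene","top"):
    p=eyes.snapshot(cam); save(p,cam+"0"); print(cam, p["intrinsics"][0,0])
    for q in("tool_case","stay_clamp","lid_hinge","handle_bar","lever_end","small_bin","tape_measure","glue_bottle"):
        for t in eyes.tip_of(p,q)[:2]:
            v,u=t["at"]; print(q,round(t["score"],2),(round(u),round(v)),deproj(p,(u,v)))
    for q in ("tool_case","handle_bar","clamp_lever"):
        for m in eyes.masks_of(p,q)[:1]:
            c=cloud(p,m["region"]); print("M",q,m["score"],m["rect"],np.percentile(c,[2,50,98],axis=0).round(3).tolist())
print(r.read_state())
E
```

```text
scene 576.5635335437698
tool_case 0.63 (424, 265) [ 0.566  -0.19    0.1004]
tool_case 0.61 (338, 309) [ 0.4271 -0.0785  0.0508]
stay_clamp 0.8 (434, 293) [ 0.5481 -0.22    0.0582]
lid_hinge 0.2 (425, 267) [ 0.7405 -0.14   -0.0005]
handle_bar 0.69 (324, 252) [ 0.4303 -0.0497  0.1583]
lever_end 0.79 (440, 263) [ 0.5378 -0.2278  0.1278]
small_bin 0.72 (470, 364) [ 0.4421 -0.3199  0.0021]
tape_measure 0.62 (243, 288) [0.4577 0.1542 0.0171]
tape_measure 0.45 (324, 249) [ 0.4279 -0.0521  0.1662]
M tool_case 0.84 [252.8, 228.1, 189.6, 119.0] [[0.39, -0.214, 0.005], [0.425, -0.081, 0.101], [0.568, 0.072, 0.163]]
M handle_bar 0.89 [292.8, 244.5, 67.9, 32.6] [[0.415, -0.112, 0.128], [0.429, -0.063, 0.156], [0.48, 0.002, 0.171]]
M clamp_lever 0.77 [435.2, 260.9, 9.1, 36.8] [[0.532, -0.232, -0.001], [0.545, -0.225, 0.082], [0.764, -0.159, 0.128]]
top 476.104126213417
tool_case 0.89 (348, 253) [ 0.4792 -0.0452  0.1285]
stay_clamp 0.74 (416, 228) [ 0.5451 -0.221   0.0624]
handle_bar 0.61 (353, 273) [ 0.4296 -0.0545  0.1681]
lever_end 0.65 (425, 230) [ 0.5469 -0.2541  0.0065]
small_bin 0.87 (454, 2
[... 319 characters left out ...]
 [326.3, 264.4, 50.6, 17.6] [[0.413, -0.113, 0.126], [0.43, -0.049, 0.165], [0.447, 0.006, 0.173]]
M clamp_lever 0.67 [415.3, 219.4, 10.4, 10.5] [[0.532, -0.23, 0.062], [0.544, -0.223, 0.11], [0.56, -0.217, 0.132]]
{'time_s': 1.2, 'qpos': array([ 1.187 ,  0.342 ,  1.5241, -0.    ,  1.2754, -0.146 ]), 'qd': array([-0.0019, -0.0001, -0.0002, -0.0012,  0.0005, -0.0009]), 'joint_torque': array([ -0.0002, -43.357 , -24.6271,  -0.    ,   0.0003,   0.    ]), 'tcp_pos': array([0.1237, 0.5103, 0.1939]), 'tool_rot': array([0.3726, 3.1194, 0.0002]), 'contact_force': array([ 0.8733, -0.5158, -0.2076]), 'torque': array([-0.0028, -0.0304,  0.0036]), 'gripper_force': 0.0, 'finger_gap': 0.08529013440787199}
```

```bash
python3 - <<'E'
import cv2,numpy as np
a=cv2.imread("pics/scene0.png")[200:400,220:520]; b=cv2.imread("pics/top0.png")[180:320,230:500]
cv2.imwrite("pics/a.png",cv2.resize(a,None,fx=2.6,fy=2.6)); cv2.imwrite("pics/b.png",cv2.resize(b,None,fx=2.9,fy=2.9))
E
python3 - <<'E'
import sys; sys.path.insert(0,'.')
from h import *
np.set_printoptions(precision=4,suppress=True)
p=eyes.snapshot("top")
c=cloud(p,np.ones((480,640),bool))
# handle bar top: z>.155 near handle
s=c[(c[:,2]>.155)&(c[:,2]<.19)&(abs(c[:,0]-.43)<.05)&(abs(c[:,1]+.05)<.1)]
print(len(s),s.mean(0),s.max(0),s.min(0)); 
pf=np.polyfit(s[:,1],s[:,0],1); print("bar x=a*y+b",pf)
# lid top
l=c[(c[:,2]>.115)&(c[:,2]<.135)&(abs(c[:,0]-.49)<.15)&(abs(c[:,1]+.05)<.15)]
rect=cv2.minAreaRect(l[:,:2].astype(np.float32)); print("lid",len(l),rect)
o=c[(c[:,2]>.06)&(c[:,1]<-.205)&(c[:,1]>-.26)&(abs(c[:,0]-.54)<.06)]
print(o[np.argsort(-o[:,2])][:60:3])
E
```

```text
222 [ 0.4303 -0.0532  0.1685] [ 0.4422 -0.0023  0.175 ] [ 0.4188 -0.1028  0.1564]
bar x=a*y+b [-0.1296  0.4234]
lid 6993 ((0.4902724325656891, -0.0544406920671463), (0.163509339094162, 0.2844868302345276), 7.456897735595703)
[[ 0.5405 -0.2291  0.1322]
 [ 0.5358 -0.2292  0.1308]
 [ 0.5335 -0.2293  0.1298]
 [ 0.5411 -0.2274  0.1284]
 [ 0.5388 -0.2251  0.1276]
 [ 0.5366 -0.2227  0.1266]
 [ 0.534  -0.2325  0.1255]
 [ 0.5319 -0.2228  0.1251]
 [ 0.5372 -0.2212  0.1219]
 [ 0.5425 -0.2219  0.1192]
 [ 0.5456 -0.2227  0.1153]
 [ 0.5387 -0.2206  0.1115]
 [ 0.5443 -0.2191  0.1072]
 [ 0.5423 -0.2197  0.1037]
 [ 0.5505 -0.2233  0.0986]
 [ 0.5491 -0.2195  0.0918]
 [ 0.5472 -0.2177  0.0873]
 [ 0.5504 -0.2186  0.0826]
 [ 0.5512 -0.2169  0.078 ]
 [ 0.5493 -0.2176  0.0733]]
```

View pics/a.png

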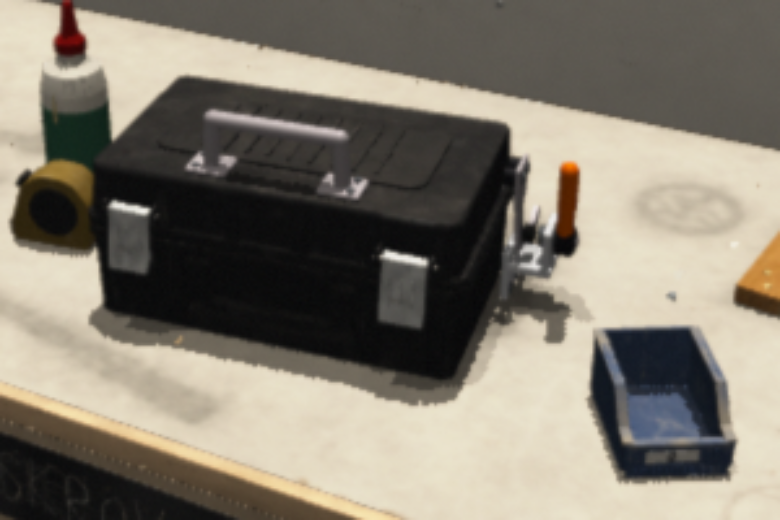

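View pics/b.png

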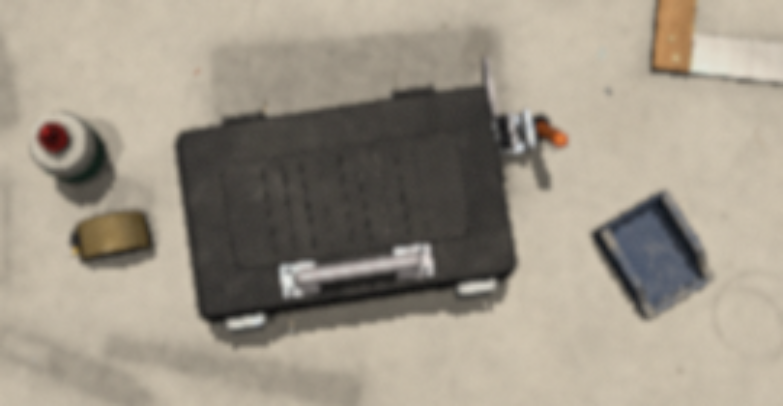

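```bash
cat >> h.py <<'E'
np.set_printoptions(precision=4,suppress=True)
TH=.15; HX=np.array([np.cos(TH),np.sin(TH),0]); HY=np.array([-np.sin(TH),np.cos(TH),0])
AX=np.array([.558,-.2245,.055])
def down(psi): return (R.from_euler('z',psi)*R.from_euler('y',np.pi)).as_rotvec()
def W(o,x,y,z): return o+HX*x+HY*y+np.array([0,0,z])
def force(n=6,dt=.02):
    f=[]
    for _ in range(n): f.append(r.read_state()["contact_force"]); r.sleep(dt)
    return np.mean(f,0),np.std(f,0)
def T(): return r.read_state()["time_s"]
def tip(phi):   # corner/face point on the lever's robot side, in (hinge x, z) from the axis
    s,c=np.sin(phi),np.cos(phi)
    return (.071*s-.007 if phi<0 else .066*s-.007*c), .066*c+.007*s
E
python3 - <<'E'
from h import *
r.movel(np.r_[r.read_state()["tcp_pos"][:2],.30],rate=.3)
x,z=tip(-.349)
effector.move_gripper(0.0)
q=down(TH); tgt=W(AX,x-.011-.035,-.004,z)
print(tgt, r.solve_ik(tgt,q))
r.move_pose(tgt+[0,0,.17],q); print(T())
r.movel(tgt,rate=.25); print(T())
f0=force(); print(f0)
p=eyes.snapshot("scene"); save(p,"s1")
cv2.imwrite("pics/s1c.png",cv2.resize(p["pixels"][150:350,300:560,::-1],None,fx=3,fy=3))
h=r.movel(W(tgt,.06,0,0),rate=.03,stop_force=2.0)
s=r.read_state(); d=s["tcp_pos"]-AX
print(h,T(),s["tcp_pos"],"hx",d@HX,"expected",x-.011,"f",force()[0]-f0[0])
np.save("f0.npy",f0[0])
E
```

```text
[ 0.4822 -0.24    0.1146] [-0.6042  0.4425  1.6028 -0.      1.0963 -2.325 ]
5.4417
6.275
(array([ 0.1427, -0.3144,  0.3262]), array([0.5915, 0.3627, 0.4505]))
False 8.575 [ 0.5414 -0.2311  0.1147] hx -0.017357696610916285 expected -0.042279036704969644 f [-0.543   0.5951 -0.3033]
```

View pics/s1c.png

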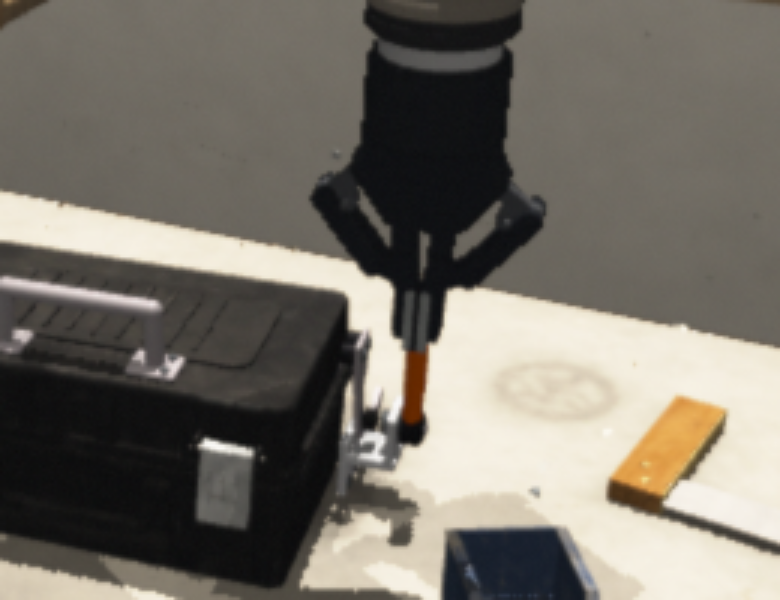

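Run:
```python
from h import *
p=eyes.snapshot("scene"); save(p,"s2"); t=eyes.snapshot("top")
cv2.imwrite("pics/s2c.png",np.hstack([cv2.resize(p["pixels"][230:330,390:480,::-1],(396,440)),cv2.resize(t["pixels"][190:290,380:470,::-1],(396,440))]))
for m in eyes.masks_of(p,"clamp_lever")[:1]:
    c=cloud(p,m["region"]); c=c[np.argsort(c[:,2])]; print(m["score"],len(c),c[::12])
print(eyes.tip_of(p,"lever_end")[:1])
```

```text
0.73 225 [[ 0.5514 -0.2207  0.0475]
 [ 0.5555 -0.2304  0.0545]
 [ 0.5466 -0.2216  0.0569]
 [ 0.5546 -0.2285  0.0588]
 [ 0.5512 -0.2236  0.0615]
 [ 0.55   -0.22    0.0633]
 [ 0.5527 -0.2264  0.0679]
 [ 0.5495 -0.2176  0.0716]
 [ 0.5466 -0.2181  0.0775]
 [ 0.5444 -0.2223  0.0819]
 [ 0.5453 -0.2273  0.087 ]
 [ 0.5426 -0.2203  0.0908]
 [ 0.5395 -0.2247  0.0956]
 [ 0.5362 -0.2235  0.1012]
 [ 0.5348 -0.2272  0.107 ]
 [ 0.5367 -0.228   0.1124]
 [ 0.5346 -0.2301  0.1181]
 [ 0.5346 -0.228   0.1217]
 [ 0.5317 -0.2231  0.1259]]
[{'at': [262.0, 440.7], 'score': 0.74}]
```

View pics/s2c.png

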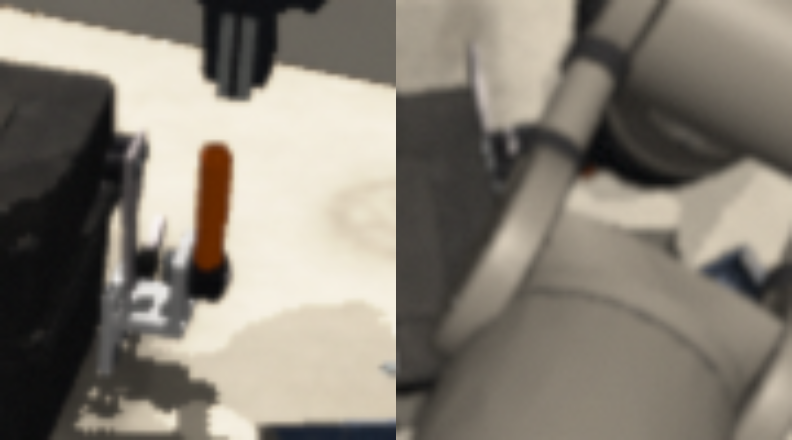

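Run:
```python
from h import *
p=eyes.snapshot("scene")
s=r.read_state(); print(s["tcp_pos"],s["tool_rot"],s["finger_gap"])
for v in (235,240,244,248,250,252): print(v,[deproj(p,(u,v)) for u in (441,444)])
M=R.from_rotvec(np.ravel(p["rvec"])).as_matrix()
for P in (s["tcp_pos"],[.5345,-.228,.125]):
    c=p["intrinsics"]@(M@np.array(P)+np.ravel(p["tvec"])); print(c[:2]/c[2],c[2])
```

```text
[ 0.5415 -0.231   0.1146] [-0.2354  3.1327 -0.    ] 3.792784202739203e-05
235 [array([ 0.5311, -0.2276,  0.1866]), array([ 0.531 , -0.2329,  0.1878])]
240 [array([ 0.531 , -0.2284,  0.1772]), array([ 0.5302, -0.2339,  0.1787])]
244 [array([ 0.5302, -0.2292,  0.17  ]), array([ 0.5311, -0.2343,  0.1707])]
248 [array([ 0.531 , -0.2296,  0.1618]), array([ 0.5318, -0.2347,  0.1626])]
250 [array([ 0.5315, -0.2298,  0.1577]), array([ 0.5316, -0.2351,  0.1589])]
252 [array([ 0.8145, -0.1526,  0.0058]), array([ 0.5335, -0.2349,  0.154 ])]
[441.5257 269.1304] 1.0410489042550086
[439.1265 265.3817] 1.032319724119886
```

```bash
sed -i 's/AX=np.array(\[.558/AX=np.array([.562/' h.py; echo "ZO=np.array([0,0,-.039])  # true tip is 39 mm above the reported TCP (camera)" >> h.py
python3 - <<'E'
from h import *
x,z=tip(-.349); tgt=W(AX,x-.011-.022,-.004,z)+ZO
r.movel(tgt-ZO,rate=.3); r.movel(tgt,rate=.2)
r.sleep(.1); f0=force(8)[0]; np.save("f0.npy",f0); print(f0,T())
h=r.movel(W(tgt,.05,0,0),rate=.04,stop_force=2.0)
s=r.read_state(); d=s["tcp_pos"]-AX
p=eyes.snapshot("scene"); 
print(h,T(),s["tcp_pos"],"hx",d@HX,"expected",x-.011,"f",force()[0]-f0)
cv2.imwrite("pics/s3c.png",cv2.resize(p["pixels"][200:330,380:500,::-1],None,fx=4,fy=4))
E
```

```text
[-0.1659  0.0299  0.02  ] 9.7917
True 10.5417 [ 0.5222 -0.2343  0.0751] hx -0.04084971986355244 expected -0.042279036704969644 f [ 0.1093 -0.3376 -0.2905]
```

View pics/s3c.png

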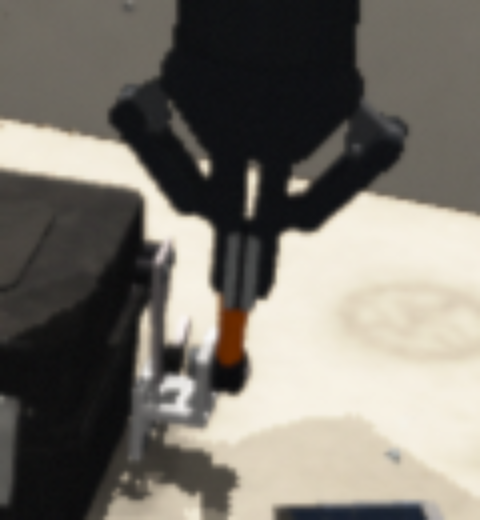

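```bash
cat >> h.py <<'E'
def push(l0,l1,step=.04,n=10):
    f0=np.load("f0.npy"); out=[]
    for l in np.arange(l0,l1+1e-9,step):
        x,z=tip(l-.349); r.movel(W(AX,x-.011+.001,-.004,z)+ZO,rate=.05)
        f,sd=force(n,.01); f=-(f-f0); fx=f@HX
        out.append((l,fx*z-f[2]*x)); print("%.2f fx %.2f fz %.2f tau %.3f t %.1f"%(l,fx,f[2],out[-1][1],T()))
    return out
E
python3 - <<'E'
from h import *
o=push(.04,.44); np.save("o1.npy",o)
E
```

```text
0.04 fx 2.15 fz 0.87 tau 0.155 t 11.0
0.08 fx 3.17 fz 1.90 tau 0.245 t 11.3
0.12 fx 2.43 fz 1.87 tau 0.196 t 11.6
0.16 fx 2.02 fz 2.01 tau 0.169 t 12.0
0.20 fx 2.16 fz 1.88 tau 0.172 t 12.3
0.24 fx 2.20 fz 2.03 tau 0.173 t 12.6
0.28 fx 2.92 fz 2.11 tau 0.216 t 13.0
0.32 fx 3.01 fz 2.24 tau 0.218 t 13.3
0.36 fx 3.23 fz 2.25 tau 0.228 t 13.6
0.40 fx 3.91 fz 2.27 tau 0.268 t 14.0
0.44 fx 4.25 fz 2.20 tau 0.284 t 14.3
```

```bash
cat >> h.py <<'E'
BAR=np.array([.430,-.053,.164]); C=BAR+HX*.150-[0,0,.087]
def barpos(th,dx=0,dz=-.016):
    a=.5255+th; rr=np.hypot(.15,.087); return W(C,-rr*np.cos(a)+dx,0,rr*np.sin(a)+dz)+ZO
E
python3 - <<'E'
from h import *
s=r.read_state()["tcp_pos"]; r.movel(W(s,-.02,0,0),rate=.15); r.movel(W(s,-.03,0,.13),rate=.3)
effector.move_gripper(.045,25)
ps=[(abs(r.solve_ik(barpos(0)+[0,0,.09],down(TH+k))[5]),TH+k) for k in(np.pi/2,-np.pi/2) if r.solve_ik(barpos(0)+[0,0,.09],down(TH+k)) is not None]
print(ps); psi=min(ps)[1]; np.save("psi.npy",psi)
r.move_pose(barpos(0)+[0,0,.07],down(psi)); print(T())
p=eyes.snapshot("scene")
cv2.imwrite("pics/s4c.png",cv2.resize(p["pixels"][170:300,260:420,::-1],None,fx=4,fy=4))
E
```

```text
[(np.float64(2.691681020090095), 1.7207963267948965), (np.float64(0.44991163349969865), -1.4207963267948966)]
17.275
```

View pics/s4c.png

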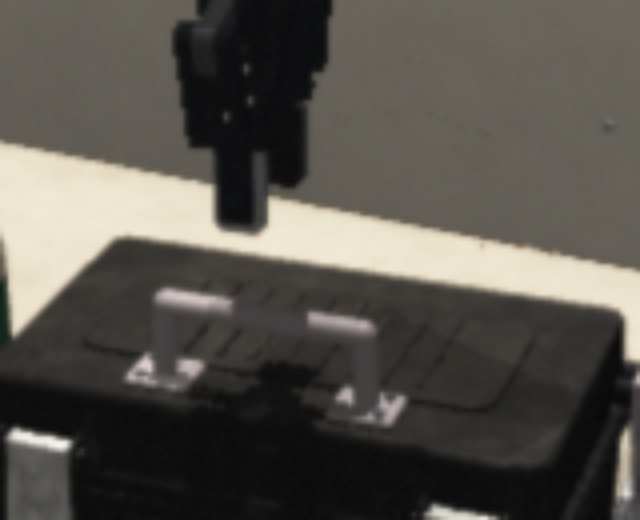

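Run:
```python
from h import *
p=eyes.snapshot("scene"); s=r.read_state()["tcp_pos"]
for v in (218,222,226): print(v,deproj(p,(319,v)))
print(s)
z=deproj(p,(319,226))[2]; print("tip-TCP",z-s[2])
if .034<z-s[2]<.056:
    r.sleep(.1); np.save("f0b.npy",force(10,.01)[0])
    h=r.movel(barpos(0),rate=.12,stop_force=8); print("stopped",h,r.read_state()["tcp_pos"])
    if not h:
        effector.move_gripper(0.0,22); s=r.read_state(); print(s["finger_gap"],s["gripper_force"],s["contact_force"],T())
        p=eyes.snapshot("scene")
        cv2.imwrite("pics/s5c.png",cv2.resize(p["pixels"][170:300,260:420,::-1],None,fx=4,fy=4))
```

```text
218 [ 0.3963 -0.0601  0.2397]
222 [ 0.3966 -0.0598  0.2323]
226 [ 0.4022 -0.0566  0.2221]
[ 0.4302 -0.0533  0.179 ]
tip-TCP 0.043028955294636045
stopped False [ 0.4304 -0.0531  0.1094]
0.010968411808940167 23.959560692310333 [ 6.7697  2.4005 -1.3819] 18.6833
```

View pics/s5c.png

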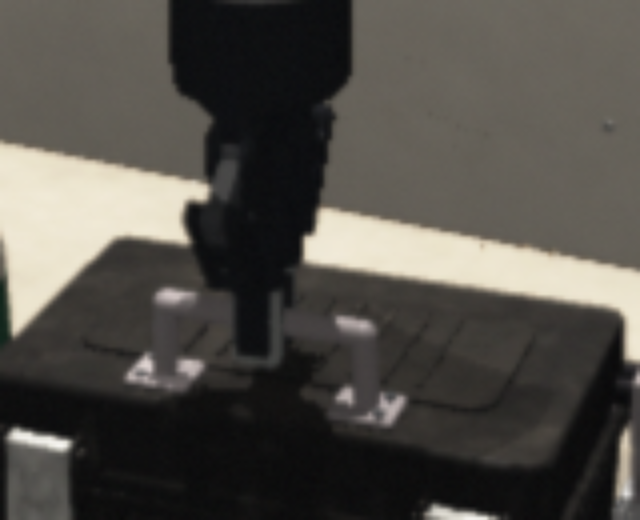

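```bash
cat >> h.py <<'E'
def swing(a,b,n,rate=.12,dx=0,show=True):
    f0=np.load("f0b.npy")
    for th in np.linspace(a,b,n+1)[1:]:
        r.movel(barpos(th,dx),rate=rate)
        if show:
            f=-(r.read_state()["contact_force"]-f0); print("%.2f F on lid hx %.1f y %.1f z %.1f gap %.4f t %.1f"%(th,f@HX,f@HY,f[2],r.read_state()["finger_gap"],T()))
E
python3 - <<'E'
from h import *
swing(0,.70,7)
E
```

```text
0.10 F on lid hx -6.0 y 1.8 z 7.4 gap 0.0113 t 19.0
0.20 F on lid hx -4.7 y 4.6 z 5.8 gap 0.0107 t 19.3
0.30 F on lid hx -1.0 y 6.9 z 4.5 gap 0.0111 t 19.6
0.40 F on lid hx 2.4 y 7.9 z -0.9 gap 0.0112 t 19.9
0.50 F on lid hx 5.7 y 7.3 z -6.3 gap 0.0111 t 20.2
0.60 F on lid hx 5.3 y 6.6 z -9.4 gap 0.0107 t 20.5
0.70 F on lid hx 3.8 y 4.6 z -8.8 gap 0.0108 t 20.8
```

Run:
```python
from h import *
f0=np.load("f0b.npy")
def rep(t):
    f,_=force(12,.01); f=-(f-f0); print("%-10s hx %.2f y %.2f z %.2f gap %.4f t %.1f"%(t,f@HX,f@HY,f[2],r.read_state()["finger_gap"],T()))
rep("held"); effector.move_gripper(.020); rep("open20")
for d in (.004,.008,.012): r.movel(barpos(.70,d),rate=.03); rep("up %.3f"%d)
for d in (.006,.0,-.006,-.010,-.014): r.movel(barpos(.70,d),rate=.03); rep("down %.3f"%d)
```

```text
held       hx 3.44 y 5.51 z -8.55 gap 0.0108 t 20.9
open20     hx 0.29 y 0.27 z -0.31 gap 0.0202 t 21.2
up 0.004   hx 1.72 y -0.71 z -0.93 gap 0.0201 t 21.6
up 0.008   hx 2.09 y -0.49 z -1.74 gap 0.0203 t 22.0
up 0.012   hx 1.56 y 0.02 z -1.36 gap 0.0198 t 22.4
down 0.006 hx 0.43 y 0.04 z -0.32 gap 0.0202 t 22.8
down 0.000 hx -0.08 y 0.37 z -0.69 gap 0.0202 t 23.3
down -0.006 hx -0.01 y 0.02 z -0.29 gap 0.0203 t 23.7
down -0.010 hx 1.19 y 0.31 z 0.37 gap 0.0200 t 24.1
down -0.014 hx 4.28 y 0.73 z 0.23 gap 0.0201 t 24.5
```

Run:
```python
from h import *
p=eyes.snapshot("scene")
cv2.imwrite("pics/s6c.png",cv2.resize(p["pixels"][120:330,250:460,::-1],None,fx=2.8,fy=2.8))
t=eyes.snapshot("top")
for q,im in (("handle_bar",p),("handle_bar",t)):
    for m in eyes.masks_of(im,q)[:1]:
        c=cloud(im,m["region"]); print(m["score"],m["rect"],np.percentile(c,[5,50,95],axis=0))
print(r.read_state()["tcp_pos"],barpos(.7))
```

```text
0.97 [300.5, 196.3, 69.0, 29.6] [[ 0.4677 -0.0977  0.2056]
 [ 0.4931 -0.0584  0.2265]
 [ 0.5045  0.0057  0.2363]]
0.59 [324.0, 240.2, 47.5, 19.4] [[ 0.4654 -0.09    0.1936]
 [ 0.4811 -0.0042  0.2069]
 [ 0.4955  0.0099  0.2368]]
[ 0.5061 -0.0414  0.1851] [ 0.5203 -0.0394  0.1852]
```

View pics/s6c.png

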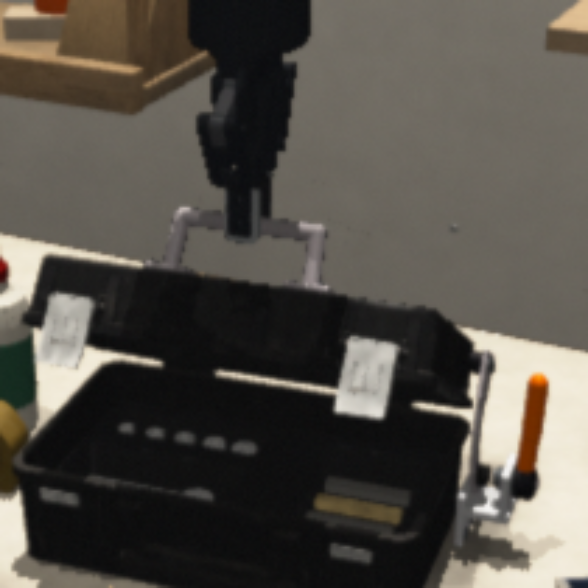

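```bash
cat >> h.py <<'E'
def rep(t,n=12):
    f,_=force(n,.01); f=-(f-np.load("f0b.npy")); print("%-10s hx %.2f y %.2f z %.2f gap %.4f t %.1f"%(t,f@HX,f@HY,f[2],r.read_state()["finger_gap"],T()))
E
python3 - <<'E'
from h import *
rep("now")
r.movel(barpos(.70,-.011),rate=.03); rep("-.011")
r.movel(barpos(.70,-.008),rate=.03); rep("-.008")
r.movel(barpos(.70,-.005),rate=.03); rep("-.005")
E
```

```text
now        hx 5.07 y -0.09 z -0.53 gap 0.0205 t 24.8
-.011      hx 2.38 y -0.56 z -1.84 gap 0.0197 t 25.1
-.008      hx 2.04 y -0.07 z -1.70 gap 0.0202 t 25.5
-.005      hx 2.66 y -0.60 z -2.12 gap 0.0201 t 25.9
```

Run:
```python
from h import *
r.movel(barpos(.70,.003),rate=.04); rep(".003")
r.movel(barpos(.70,.0),rate=.04); 
for i in range(5): rep("back3"); r.sleep(.1)
r.movel(barpos(.70,-.003),rate=.04)
for i in range(3): rep("back6"); r.sleep(.1)
p=eyes.snapshot("scene")
m=eyes.masks_of(p,"handle_bar")[0]; c=cloud(p,m["region"]); print(m["rect"],np.percentile(c,[50,90],axis=0))
```

```text
.003       hx 0.98 y -0.12 z -0.90 gap 0.0201 t 26.3
back3      hx 0.31 y 0.20 z -0.38 gap 0.0198 t 26.6
back3      hx 0.14 y 0.22 z -0.21 gap 0.0199 t 26.9
back3      hx 0.03 y 0.16 z -0.51 gap 0.0199 t 27.1
back3      hx 0.18 y -0.03 z -0.48 gap 0.0202 t 27.2
back3      hx 0.07 y 0.01 z -0.49 gap 0.0200 t 27.4
back6      hx 0.34 y -0.04 z -0.59 gap 0.0198 t 27.9
back6      hx 0.11 y 0.11 z -0.46 gap 0.0202 t 28.1
back6      hx 0.25 y -0.12 z -0.27 gap 0.0200 t 28.3
[412.0, 254.7, 35.6, 58.9] [[ 0.555  -0.2132  0.0569]
 [ 0.5667 -0.1849  0.1133]]
```

Run:
```python
from h import *
r.movel(barpos(.74,.004),rate=.04); rep("up .74")
r.movel(barpos(.74,.0),rate=.04); rep("clear")
a=eyes.snapshot("scene"); r.sleep(1.5); rep("after"); b=eyes.snapshot("scene")
m=eyes.masks_of(b,"tool_case_lid")
reg=m[0]["region"]; print(m[0]["score"],m[0]["rect"])
k=reg&(a["depth"]>0)&(b["depth"]>0); d=(b["depth"]-a["depth"])[k]; print("depth change mm",1e3*np.median(d),1e3*np.mean(np.clip(d,-.01,.01)),k.sum())
g=lambda p:cv2.cvtColor(p["pixels"],cv2.COLOR_RGB2GRAY).astype(np.float32)
print("shift px",cv2.phaseCorrelate(g(a)[170:260,265:420].copy(),g(b)[170:260,265:420].copy()))
c=cloud(b,reg); print("top-edge lid z", np.percentile(c[:,2],[2,50,98]))
cv2.imwrite("pics/s7c.png",cv2.resize(b["pixels"][120:330,250:460,::-1],None,fx=2.8,fy=2.8))
```

```text
up .74     hx 1.45 y 0.09 z -1.15 gap 0.0202 t 29.1
clear      hx 0.15 y -0.00 z -0.47 gap 0.0200 t 29.4
after      hx 0.24 y 0.06 z -0.32 gap 0.0197 t 31.1
0.84 [261.4, 184.6, 167.5, 109.7]
depth change mm -0.06222725 -0.023819655 7649
shift px ((0.001999047498429718, -0.0012398615767992283), 0.9982216263810794)
top-edge lid z [0.0793 0.1951 0.2419]
```

View pics/s7c.png

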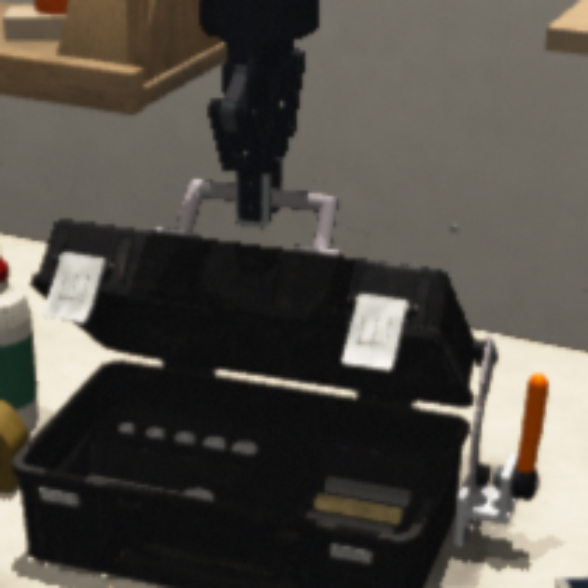

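Run:
```python
from h import *
effector.move_gripper(.032); rep("32")
s=r.read_state()["tcp_pos"]; r.movel(s+[0,0,.05],rate=.08,stop_force=4); rep("up")
r.movel(s+[0,0,.15],rate=.2); print(T())
p=eyes.snapshot("scene"); r.sleep(1.5); b=eyes.snapshot("scene"); t=eyes.snapshot("top")
g=lambda p:cv2.cvtColor(p["pixels"],cv2.COLOR_RGB2GRAY).astype(np.float32)
print("shift",cv2.phaseCorrelate(g(p)[180:260,265:420].copy(),g(b)[180:260,265:420].copy()))
c=cloud(b,np.ones((480,640),bool)); d=c-C
hx=d@HX; hy=d@HY; k=(abs(hy)<.06)&(c[:,2]>.225)&(c[:,2]<.28)&(hx>-.11)&(hx<0)
q=np.c_[hx,d[:,2]][k]; rad=np.hypot(*q.T); q=q[(rad>.16)&(rad<.19)]
print(len(q),q.mean(0),"theta",np.median(np.arctan2(q[:,1],-q[:,0]))-.5255,"r",np.median(np.hypot(*q.T)))
print(T())
```

```text
32         hx 0.31 y 0.00 z -0.46 gap 0.0321 t 31.6
up         hx 0.20 y -0.07 z -0.29 gap 0.0323 t 32.4
33.0917
shift ((0.03518857430441358, -0.006182222659596448), 1.0040283877402545)
475 [-0.0589  0.163 ] theta 0.7085784231646649 r 0.17398331086629704
34.7417
```

```bash
python3 -c "
from h import *
print(r.job_done())"
```

```text
the job is handed in; nothing more can be done
None
```

I handed the job in at about 35 s. The lid stands by itself at roughly 0.71–0.74 rad (41–42°), with the lever at about 0.44 rad for an estimated 10 N of pad press (about 18 N at worst), which I inferred from the lever angle and did not measure. It held still while the fingers were open just clear of the handle and after I let go. While being felt lower down, at about 0.6 rad, it slid a little onto the finger. The robot did not touch the tape measure, bin or bottle.

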